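# Size a goblet foot in the stepped slot gauge

### The arm

A 6-joint arm with a two-finger parallel gripper is mounted at the origin on the work surface. World frame = base frame: x ahead of the robot, y to its left, z up, the work surface at z = 0. Lengths are in m, angles in degrees, forces in N, time in s.
With the tool pointing down it reaches from about 0.4 to 0.825 m from the base axis. Payload 7 kg.
Tool frame: the origin (TCP) lies midway between the tips of the shut fingers; the grasp point (between the pads) lies 19 mm behind it; z points along the fingers, y is the direction in which the jaws open and shut (so a half turn about z gives the same grasp; the last joint's range is limited). The gripper opens to 88 mm and grips with 3 to 60 N. Pads are 19 mm wide; open, the fingers measure 130 mm over their backs; the gripper's body (78 mm by 193 mm) begins 47 mm behind the grasp point.
Start: joints at [79.876, 20.546, 0.682, 0, -70.136, -16.507], TCP at [0.303, 0.603, 0.227] pointing down, gripper open.
Joint ranges: [-176.03, 176.03], [-82.01, 121.73], [-58.28, 71.71], [-173.87, 95.51], [-174.79, -0.11], [-173.66, 173.66]. Speed limits (degrees/s): [136.94, 136.94, 172.46, 180, 180, 180].

### API

Orientations are given as [roll, pitch, yaw] about the fixed x, y, z axes, in that order (R = Rz(yaw) Ry(pitch) Rx(roll)).
In Python, from plant import r gives the robot as it stands. The module is installed in compiled form; this text tells all that it offers.
- The arm moves only by the tool send_rows, never from a script. Its argument "motion" is a list of rows, each an object with "travel": the shift along the tool's x, y, z in m, a list of three; "spin": the turn about the tool's z in degrees. In form: [{"travel": [tx, ty, tz], "spin": spin}, ...]. A call has 1 to 5 rows; each row shifts and turns the pose as measured when the row begins, along the tool's axes as they then stand; what a row does not reach is not made up. A row lasts 1/12 s, in which the tool goes at most 41.7 mm and 7.16 degrees, less where a joint would pass 70% of its speed; a pose out of reach is approached as far as the arm can. A call is refused whole if a number of a shift passes 0.0417 or a number of a turn 7.16, either way. A call with a gripper value outside its range is refused whole. "gripper" is the gripper command: -1 is shut, 1 is fully open, values between are in proportion, set as the call begins (left out, the last holds). The fingers move at their own pace and stop on an object; "squeeze" is the grip in N (left out, the last holds). Time passes only in rows, so rows that do not move let the fingers close. It gives the time, the measured TCP pose, the force and the opening at its end, in the units of the state.
- r.get_state(): the state, without advancing time (a new reading comes with each control period).
- r.capture(name): name is "side" or "top" or "wrist"; returns (picture, depth): 420x560x3 uint8, blue, green, red; 420x560 float32, m along the optical axis (not along the pixel's ray), 0 where there is no reading.
- r.get_calibration(name): a dict with "fov_y" (degrees; the focal length in pixels is half the picture's height over the tangent of half this angle, whatever the lens; pixels are square), "cx", "cy" (the principal point, pixels), "origin" and "orientation" of the camera in the world. Camera axes: x right, y down, z forward; pixel columns grow to the right and rows downward; lengths in m; the calibration is good to about 2 mm. A picture is of the moment at which its call begins: read the wrist's pose just before it. get_calibration takes no time and is no camera call; for the wrist camera it gives the pose at the moment of the call.
- r.close_job(): hands the job in, once; it reports no verdict.
Trained networks look in the newest picture that a camera, given by its name, has taken for a name from the list of things; names that differ only in an ending like _2 or _b are one class to them, and where a whole thing is asked for, a point or a joint stands for the part that bears it (a point fixed in the world has none). Each returns a list of dicts, best first, with "conf" (0 to 1); they miss things now and then, are a little off and sometimes report something else, mostly with a low value. They report only what shows in the picture. A call takes as long as a camera call. They do not tell look-alikes from the thing itself.
- r.boxes_of(camera, target): "at" ([x, y, z] in m, in the coordinates of the camera as it stood for that picture, good to about 4 mm: the middle of the surface that is visible of it).
- r.pinpoint(camera, target): "at" ([x, y, z] in m, in the coordinates of the camera as it stood for that picture, good to about 4 mm: a listed point, or the origin of a listed thing).
The state is a dict: "time_s": time; "joints": joint angles; "qd": joint speeds; "joint_torque": joint torques, N m; "tcp_pos": TCP position; "eef_rot": TCP orientation; "contact_force": force on the tool from outside, world axes, zero at the start; "moment": the same for the moment, N m; "gripper_width": finger opening in m.
Only numpy, scipy, OpenCV 4.12 (cv2) and the standard library are available. Lean on these libraries where they do the work, as an engineer would, in place of code of your own. Each camera call takes 0.05 s, during which the arm holds its last target. There are 200 camera calls.

### The job

Size the glass goblet foot that stands on the terracotta tile: keeping it upright, set its disc down on the middle of the gauge's slots one after another, starting with the narrowest and missing none, until it goes in. Leave it standing there, its disc flat on the floor of that first slot it enters, with the gripper drawn well clear of it. Leave the two feet on the board and everything else on the bench where they are.

Things in the scene. Friction and masses are not known exactly. Their poses are not given: they have to be found in the camera images.
- foot_a_mid (a point): on the axis, half-way up, of one of three goblet feet of milky glass: flat disc 8 mm thick with a round upright stem 16 mm across, 64 mm tall in all (this point is 32 mm above the underside), z up, about 60 g. The discs are 40 to 56 mm across: each has 4 mm to spare in one slot and is 4 mm too wide for the next narrower. The foot to size is the one on the tile; which it is differs each time
- foot_b_mid (a point): the same point of another goblet foot, as for foot_a: same height and stem, another disc diameter
- foot_c_mid (a point): the same point of another goblet foot, as for foot_a: same height and stem, another disc diameter
- foot_a: the same piece as foot_a_mid: origin at the centre of its underside
- foot_b: the same piece as foot_b_mid: origin at the centre of its underside
- foot_c: the same piece as foot_c_mid: origin at the centre of its underside
- tile_top (a point): centre of the top of the terracotta kiln tile, 90 x 90 mm, 12 mm thick, fixed; the foot to be sized stands about here
- board_top (a point): centre of the top of the plywood board, 200 (x) x 90 (y) mm, 12 mm thick, fixed; the two feet already sized stand on it, about 50 mm either side of here along its x
- gauge: stepped slot gauge of aluminium, fixed: four parallel slots running along its x, open at the top and both ends, 14 mm deep, floor 6 mm above the bench; walls 12 mm thick, tops 20 mm above the bench. Widths from its -y to its +y side: 36, 44, 52, 60 mm. 252 mm long along y; 66 mm (narrow end) to 96 mm along x. Origin on the bench below its middle
- slot1 (a point): middle of the 36 mm slot, at the height of the wall tops (20 mm above the bench, 14 mm above the slot's floor); x runs along the slot, y across it towards the wider slots (the narrowest slot)
- slot2 (a point): middle of the 44 mm slot, at the height of the wall tops (20 mm above the bench, 14 mm above the slot's floor); x runs along the slot, y across it towards the wider slots
- slot3 (a point): middle of the 52 mm slot, at the height of the wall tops (20 mm above the bench, 14 mm above the slot's floor); x runs along the slot, y across it towards the wider slots
- slot4 (a point): middle of the 60 mm slot, at the height of the wall tops (20 mm above the bench, 14 mm above the slot's floor); x runs along the slot, y across it towards the wider slots
- frit_jar: bystander, loose: closed amber glass jar, 52 mm across, 70 mm tall; origin at its underside
- oxide_jar: bystander, loose: closed white jar, 48 mm across, 60 mm tall; origin at its underside
- paddle: bystander, loose: graphite paddle with a wooden handle, lying flat, 210 mm long along its x (blade 80 x 60 mm, handle towards -x), 22 mm tall; origin under the middle of the blade
- tweezers: bystander, loose: steel tweezers lying flat, 160 mm long along their x, 10 mm tall; origin under their middle
- reamer: bystander, loose: graphite reamer with wooden handle, lying, 170 mm long along its x, 20 mm tall; origin under its middle
- sorting_box: bystander, loose: closed lidded box, 138 x 108 mm, 67 mm tall; origin at its underside
- brush_pot: bystander, loose: empty steel cup, 70 mm across, 80 mm tall; origin at its underside
Mind the look-alikes: they are no part of the job. What is shaped like the foot_c but green or yellow is not meant.

How it is judged (in metres and radians):
On the way, in this order (a step that is already met when the one before it is completed fails the run):
1. the foot from the tile is set down on the narrowest (36 mm) slot, upright and within 7 mm of its middle line, and does not go in (((horizontal distance between each of foot_b_mid, foot_c_mid and board_top below 0.09 m and distance of each of foot_b_mid, foot_c_mid from where it was at the start of the episode below 0.02 m and x of foot_a_mid in the frame of slot1 between -0.03 and 0.03 m and y of foot_a_mid in the frame of slot1 between -0.007 and 0.007 m and angle between foot_a_mid's own z axis and vertical below 0.12 rad and z of foot_a_mid in the frame of slot1 between 0.027 and 0.036 m and contact force between foot_a and gauge above 0.15 N) or (horizontal distance between each of foot_a_mid, foot_c_mid and board_top below 0.09 m and distance of each of foot_a_mid, foot_c_mid from where it was at the start of the episode below 0.02 m and x of foot_b_mid in the frame of slot1 between -0.03 and 0.03 m and y of foot_b_mid in the frame of slot1 between -0.007 and 0.007 m and angle between foot_b_mid's own z axis and vertical below 0.12 rad and z of foot_b_mid in the frame of slot1 between 0.027 and 0.036 m and contact force between foot_b and gauge above 0.15 N) or (horizontal distance between each of foot_a_mid, foot_b_mid and board_top below 0.09 m and distance of each of foot_a_mid, foot_b_mid from where it was at the start of the episode below 0.02 m and x of foot_c_mid in the frame of slot1 between -0.03 and 0.03 m and y of foot_c_mid in the frame of slot1 between -0.007 and 0.007 m and angle between foot_c_mid's own z axis and vertical below 0.12 rad and z of foot_c_mid in the frame of slot1 between 0.027 and 0.036 m and contact force between foot_c and gauge above 0.15 N))), for 0.05 s.
2. it is set down in the same way on the 44 mm slot: it goes in there (the smallest foot), or it does not (the other two) (((horizontal distance between each of foot_b_mid, foot_c_mid and board_top below 0.09 m and distance of each of foot_b_mid, foot_c_mid from where it was at the start of the episode below 0.02 m and x of foot_a_mid in the frame of slot2 between -0.03 and 0.03 m and y of foot_a_mid in the frame of slot2 between -0.006 and 0.006 m and angle between foot_a_mid's own z axis and vertical below 0.12 rad and z of foot_a_mid in the frame of slot2 between 0.013 and 0.0215 m) or (horizontal distance between each of foot_a_mid, foot_c_mid and board_top below 0.09 m and distance of each of foot_a_mid, foot_c_mid from where it was at the start of the episode below 0.02 m and x of foot_b_mid in the frame of slot2 between -0.03 and 0.03 m and y of foot_b_mid in the frame of slot2 between -0.007 and 0.007 m and angle between foot_b_mid's own z axis and vertical below 0.12 rad and z of foot_b_mid in the frame of slot2 between 0.027 and 0.036 m and contact force between foot_b and gauge above 0.15 N) or (horizontal distance between each of foot_a_mid, foot_b_mid and board_top below 0.09 m and distance of each of foot_a_mid, foot_b_mid from where it was at the start of the episode below 0.02 m and x of foot_c_mid in the frame of slot2 between -0.03 and 0.03 m and y of foot_c_mid in the frame of slot2 between -0.007 and 0.007 m and angle between foot_c_mid's own z axis and vertical below 0.12 rad and z of foot_c_mid in the frame of slot2 between 0.027 and 0.036 m and contact force between foot_c and gauge above 0.15 N))), for 0.05 s.
3. smallest foot: the gripper has drawn over 80 mm away from its centre, leaving it in the slot; the others: set down on the 52 mm slot, where the middle one goes in and the largest does not ((((horizontal distance between each of foot_b_mid, foot_c_mid and board_top below 0.09 m and distance of each of foot_b_mid, foot_c_mid from where it was at the start of the episode below 0.02 m and x of foot_a_mid in the frame of slot2 between -0.03 and 0.03 m and y of foot_a_mid in the frame of slot2 between -0.006 and 0.006 m and angle between foot_a_mid's own z axis and vertical below 0.12 rad and z of foot_a_mid in the frame of slot2 between 0.013 and 0.0215 m) and distance between the grasp point and foot_a_mid above 0.08 m) or (horizontal distance between each of foot_a_mid, foot_c_mid and board_top below 0.09 m and distance of each of foot_a_mid, foot_c_mid from where it was at the start of the episode below 0.02 m and x of foot_b_mid in the frame of slot3 between -0.03 and 0.03 m and y of foot_b_mid in the frame of slot3 between -0.006 and 0.006 m and angle between foot_b_mid's own z axis and vertical below 0.12 rad and z of foot_b_mid in the frame of slot3 between 0.013 and 0.0215 m) or (horizontal distance between each of foot_a_mid, foot_b_mid and board_top below 0.09 m and distance of each of foot_a_mid, foot_b_mid from where it was at the start of the episode below 0.02 m and x of foot_c_mid in the frame of slot3 between -0.03 and 0.03 m and y of foot_c_mid in the frame of slot3 between -0.007 and 0.007 m and angle between foot_c_mid's own z axis and vertical below 0.12 rad and z of foot_c_mid in the frame of slot3 between 0.027 and 0.036 m and contact force between foot_c and gauge above 0.15 N))), for 0.05 s.
At the end, for the whole second after the job is handed in: The tile's foot stands at rest, upright (0.12 rad), on the floor (3 mm) of the narrowest slot that admits it, within 30 mm of the slot's middle lengthwise and 6 mm crosswise; the grasp point is over 80 mm from its centre; the other two feet are on the board within 20 mm of their starts ((((horizontal distance between each of foot_b_mid, foot_c_mid and board_top below 0.09 m and distance of each of foot_b_mid, foot_c_mid from where it was at the start of the episode below 0.02 m and x of foot_a_mid in the frame of slot2 between -0.03 and 0.03 m and y of foot_a_mid in the frame of slot2 between -0.006 and 0.006 m and angle between foot_a_mid's own z axis and vertical below 0.12 rad and z of foot_a_mid in the frame of slot2 between 0.013 and 0.0215 m) and distance between the grasp point and foot_a_mid above 0.08 m and linear speed of foot_a below 0.01 m/s) or ((horizontal distance between each of foot_a_mid, foot_c_mid and board_top below 0.09 m and distance of each of foot_a_mid, foot_c_mid from where it was at the start of the episode below 0.02 m and x of foot_b_mid in the frame of slot3 between -0.03 and 0.03 m and y of foot_b_mid in the frame of slot3 between -0.006 and 0.006 m and angle between foot_b_mid's own z axis and vertical below 0.12 rad and z of foot_b_mid in the frame of slot3 between 0.013 and 0.0215 m) and distance between the grasp point and foot_b_mid above 0.08 m and linear speed of foot_b below 0.01 m/s) or ((horizontal distance between each of foot_a_mid, foot_b_mid and board_top below 0.09 m and distance of each of foot_a_mid, foot_b_mid from where it was at the start of the episode below 0.02 m and x of foot_c_mid in the frame of slot4 between -0.03 and 0.03 m and y of foot_c_mid in the frame of slot4 between -0.006 and 0.006 m and angle between foot_c_mid's own z axis and vertical below 0.12 rad and z of foot_c_mid in the frame of slot4 between 0.013 and 0.0215 m) and distance between the grasp point and foot_c_mid above 0.08 m and linear speed of foot_c below 0.01 m/s))); the robot touches nothing.
It fails at once if a bystander is moved more than 30 mm (distance of any of frit_jar, oxide_jar, paddle, tweezers, reamer, sorting_box, brush_pot from where it was at the start of the episode above 0.03 m).
It fails at once if one of the feet on the board is moved: two or more feet are more than 20 mm from where they stood (distance of each of foot_a_mid, foot_b_mid from where it was at the start of the episode above 0.02 m or distance of each of foot_a_mid, foot_c_mid from where it was at the start of the episode above 0.02 m or distance of each of foot_b_mid, foot_c_mid from where it was at the start of the episode above 0.02 m).
It also fails if it takes over 51 s, if anything falls off the work surface, if the arm or the gripper's body presses on something with over 40 N, if the wrist force passes 120 N, or if a joint passes its speed limit or range.

## Working session

There is one attempt and no reset: what is moved stays moved. The work goes in short steps, Python scripts to look and compute and a tool call to move; the robot and the scene stay as the last step left them, time stands still between calls to the robot, and variables do not carry over. Pictures are saved under pics/ and viewed, about 8 in all and at most 12, crops included, and the job is handed in when it is done.

Besides the shell and the picture viewer there is one more tool, called after "Request:" as a command line: name --argument value ..., lists and objects as JSON in quotes. send_rows: Moves the arm, as the interface text tells. Its arguments: {"type":"object","properties":{"motion":{"type":"array"},"gripper":{"type":"number"},"squeeze":{"type":"number"}},"required":["motion"]}

```bash
mkdir -p pics
cat > h.py <<'E'
import numpy as np, cv2
from scipy.spatial.transform import Rotation as R
from plant import r
def cal(n):
    c=r.get_calibration(n); f=210/np.tan(np.radians(c["fov_y"])/2)
    o=np.array(c["orientation"],float)
    M=R.from_euler('xyz',o,degrees=True).as_matrix() if o.size==3 else o.reshape(3,3)
    return f,c["cx"],c["cy"],np.array(c["origin"]),M
def w(c,p): return c[4]@np.array(p)+c[3]
def pix(c,p):
    q=c[4].T@(np.array(p)-c[3]); return q[0]/q[2]*c[0]+c[1],q[1]/q[2]*c[0]+c[2]
def cloud(c,d):
    v,u=np.mgrid[0:d.shape[0],0:d.shape[1]]
    return np.stack([(u-c[1])/c[0]*d,(v-c[2])/c[0]*d,d],-1)@c[4].T+c[3]
E
python3 - <<'E'
from h import *
print(r.get_calibration("top"),r.get_state())
for n in("top","side"):
    c=cal(n); im,d=r.capture(n); cv2.imwrite(f"pics/{n}1.png",im); np.save(n+"1.npy",d)
    for t in("foot_a_mid","tile_top","board_top","gauge","slot1","slot2","slot3","slot4"):
        for b in r.pinpoint(n,t)[:4]: print(n,t,round(b["conf"],2),w(c,b["at"]).round(4),np.round(pix(c,w(c,b["at"]))))
E
```

```text
{'fov_y': 54.64495522247659, 'cx': 278.9985153105287, 'cy': 208.88514016530905, 'origin': array([ 0.3849636 , -0.01652706,  1.14224587]), 'orientation': array([-1.69799647e+02, -3.76173198e-02, -8.96628570e+01])} {'time_s': 0.0, 'joints': array([ 7.98747248e+01,  2.05919302e+01,  6.31343357e-01, -1.83240112e-02,
       -7.01330771e+01, -1.65067412e+01]), 'qd': array([ 0.02744026,  0.03490694,  0.03947698,  0.02965567,  0.06451429,
       -0.01902275]), 'joint_torque': array([-1.38759264e-03, -5.82715845e+01,  2.93074769e+01,  6.99772239e+00,
        7.13321962e-03, -1.78126411e-04]), 'tcp_pos': array([0.30239145, 0.60292963, 0.22560426]), 'eef_rot': array([ 1.79905302e+02, -1.00993852e-02, -2.66382493e+01]), 'contact_force': array([0.58067141, 0.25617985, 0.09831765]), 'moment': array([-0.04199321, -0.01034417,  0.01220184]), 'gripper_width': 0.08744809234834523}
top foot_a_mid 0.57 [ 0.5571 -0.295   0.0428] [381. 219.]
top tile_top 0.88 [ 0.4895 -0.1004  0.0129] [309. 244.]
top board_top 0.7 [ 0.5027 -0.3015  0.01  ] [381. 240.]
top gauge 0.85 [0.5879 0.1435 0.0018] [223. 209.]
top 
[... 1429 characters left out ...]
-0.2956  0.0428] [335. 314.]
side slot1 0.64 [0.5844 0.1627 0.0201] [264. 173.]
side slot2 0.89 [0.6272 0.0545 0.0197] [294. 195.]
side slot2 0.89 [0.5688 0.2216 0.0228] [251. 160.]
side slot2 0.75 [ 0.5621 -0.2956  0.0428] [335. 314.]
side slot2 0.64 [0.5844 0.1627 0.0201] [264. 173.]
side slot3 0.89 [0.6272 0.0545 0.0197] [294. 195.]
side slot3 0.89 [0.5688 0.2216 0.0228] [251. 160.]
side slot3 0.75 [ 0.5621 -0.2956  0.0428] [335. 314.]
side slot3 0.64 [0.5844 0.1627 0.0201] [264. 173.]
side slot4 0.89 [0.6272 0.0545 0.0197] [294. 195.]
side slot4 0.89 [0.5688 0.2216 0.0228] [251. 160.]
side slot4 0.75 [ 0.5621 -0.2956  0.0428] [335. 314.]
side slot4 0.64 [0.5844 0.1627 0.0201] [264. 173.]
```

View pics/top1.png

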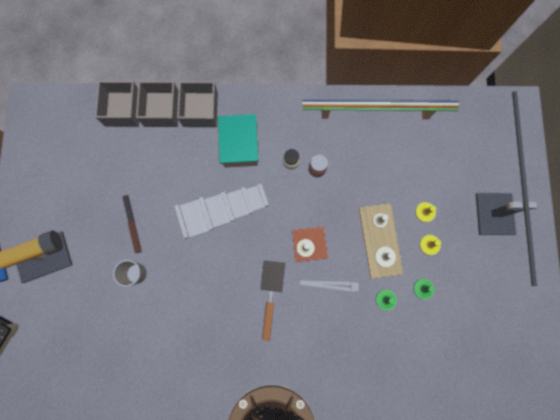

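View pics/side1.png

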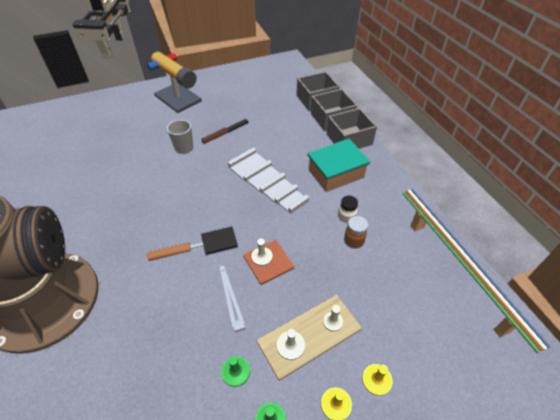

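The top view has three milky feet. One stands alone on the tile at (306,247). The other two are on the board at (381,219), small, and (385,256), large. The yellow and green ones at (426,211), (431,244), (387,300) and (424,289) are look-alikes. The foot to size is the white one on the tile. I'll confirm it with a crop and measure the gauge.

Run:
```python
from h import *
c=cal("top"); im=cv2.imread("pics/top1.png"); d=np.load("top1.npy"); P=cloud(c,d)
cv2.imwrite("pics/crop1.png",cv2.resize(im[170:310,170:410],None,fx=3,fy=3,interpolation=cv2.INTER_CUBIC))
z=P[...,2]
g=np.zeros(z.shape,bool); g[175:245,165:280]=1
m=g&(z>0.014)&(z<0.027); X=P[m][:,:2]
print("bench z",np.median(z[g]),m.sum())
a=cv2.minAreaRect(X.astype(np.float32)); print(a)
m=g&(z>0.004)&(z<0.027); print(cv2.minAreaRect(P[m][:,:2].astype(np.float32)))
# stems
for n,(u,v) in dict(tile=(306,247),b1=(381,219),b2=(385,256)).items():
    s=np.s_[v-22:v+22,u-22:u+22]; Q=P[s].reshape(-1,3); B=im[s].reshape(-1,3).astype(int)
    hi=Q[(Q[:,2]>.05)&(Q[:,2]<.09)]; white=(B.min(1)>150)&(Q[:,2]<.03)&(Q[:,2]>.01)
    print(n,len(hi),hi.mean(0).round(4),hi[:,2].max(),"disc",white.sum(),Q[white].mean(0).round(4),cv2.minAreaRect(Q[white][:,:2].astype(np.float32))[1])
```

```text
bench z 0.001995215070207057 656
((0.5903351306915283, 0.14583803713321686), (0.09554831683635712, 0.2511739432811737), 18.940448760986328)
((0.5884382128715515, 0.14712882041931152), (0.19961337745189667, 0.326416939496994), 0.33805763721466064)
tile 31 [ 0.4792 -0.0866  0.0743] 0.08079938475005877 disc 201 [ 0.4789 -0.0891  0.0205] (0.04757846146821976, 0.04677952080965042)
b1 41 [ 0.557  -0.2943  0.0717] 0.07870909923986669 disc 118 [ 0.5564 -0.2973  0.0189] (0.04229295253753662, 0.04232968017458916)
b2 43 [ 0.4568 -0.3049  0.0708] 0.07984671434844581 disc 291 [ 0.4559 -0.3074  0.02  ] (0.05801353231072426, 0.05975973978638649)
```

View pics/crop1.png

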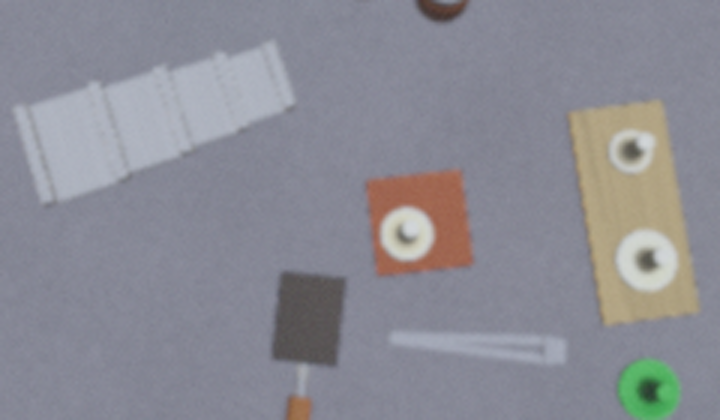

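The crop confirms it: the tile's foot at (407,232) in the crop is milky white, about 47 mm across, and stands upright. Next I'll move over the gauge for a close look with the wrist camera.

```bash
cat > plan.py <<'E'
import sys; from h import *
def plan(x,y,z,yaw,n=0):
    s=r.get_state(); p=np.array(s["tcp_pos"]); y0=s["eef_rot"][2]
    D=np.array([x,y,z])-p; dy=(yaw-y0+180)%360-180
    n=n or int(max(np.ceil(np.linalg.norm(D)/.040),np.ceil(abs(dy)/7)),) or 1
    print("at",p.round(4),round(y0,2),"t",s["time_s"],"D",D.round(4))
    for i in range(n):
        a=np.radians(y0+dy*i/n); d=D/n
        t=[d[0]*np.cos(a)+d[1]*np.sin(a), d[0]*np.sin(a)-d[1]*np.cos(a), -d[2]]
        print('{"travel":%s,"spin":%.1f}'%(np.round(t,4).tolist(),-dy/n),end=",")
        if i%5==4: print()
    print()
if __name__=="__main__": plan(*map(float,sys.argv[1:5]),n=int(sys.argv[5]) if len(sys.argv)>5 else 0)
E
python3 plan.py 0.54 0.13 0.27 18.9
```

```text
at [0.3025 0.6033 0.2266] -26.63 t 0.9 D [ 0.2375 -0.4733  0.0434]
{"travel":[0.0303, 0.0226, -0.0031],"spin":-3.3},{"travel":[0.029, 0.0243, -0.0031],"spin":-3.3},{"travel":[0.0276, 0.0259, -0.0031],"spin":-3.3},{"travel":[0.026, 0.0274, -0.0031],"spin":-3.3},{"travel":[0.0244, 0.0289, -0.0031],"spin":-3.3},
{"travel":[0.0228, 0.0302, -0.0031],"spin":-3.3},{"travel":[0.021, 0.0314, -0.0031],"spin":-3.3},{"travel":[0.0192, 0.0326, -0.0031],"spin":-3.3},{"travel":[0.0173, 0.0336, -0.0031],"spin":-3.3},{"travel":[0.0154, 0.0346, -0.0031],"spin":-3.3},
{"travel":[0.0134, 0.0354, -0.0031],"spin":-3.3},{"travel":[0.0114, 0.0361, -0.0031],"spin":-3.3},{"travel":[0.0093, 0.0367, -0.0031],"spin":-3.3},{"travel":[0.0072, 0.0371, -0.0031],"spin":-3.3},
```

Request:
send_rows --motion '[{"travel":[0.03,0.023,-0.003],"spin":-3.3},{"travel":[0.029,0.024,-0.003],"spin":-3.3},{"travel":[0.028,0.026,-0.003],"spin":-3.3},{"travel":[0.026,0.027,-0.003],"spin":-3.3},{"travel":[0.024,0.029,-0.003],"spin":-3.3}]' --gripper 1

```text
time_s: 1.32
tcp_pos: [0.387, 0.4348, 0.2388]
eef_rot: [179.8, 0.0, -9.0]
contact_force: [1.4, 0.2, 0.4]
gripper_width: 0.0874
```

Request:
send_rows --motion '[{"travel":[0.023,0.03,-0.003],"spin":-3.3},{"travel":[0.021,0.031,-0.003],"spin":-3.3},{"travel":[0.019,0.033,-0.003],"spin":-3.3},{"travel":[0.017,0.034,-0.003],"spin":-3.3},{"travel":[0.015,0.035,-0.003],"spin":-3.3}]'

```text
time_s: 1.73
tcp_pos: [0.4788, 0.2594, 0.2563]
eef_rot: [180.0, -0.1, 8.5]
contact_force: [0.5, -0.3, 0.7]
gripper_width: 0.0879
```

Request:
send_rows --motion '[{"travel":[0.013,0.035,-0.003],"spin":-3.3},{"travel":[0.011,0.036,-0.003],"spin":-3.3},{"travel":[0.009,0.037,-0.003],"spin":-3.3},{"travel":[0.007,0.037,-0.003],"spin":-3.3},{"travel":[0,0,0],"spin":0}]'

```text
time_s: 2.15
tcp_pos: [0.5564, 0.1156, 0.2716]
eef_rot: [179.9, -0.3, 22.4]
contact_force: [0.8, 1.4, -0.4]
gripper_width: 0.0879
```

Run:
```python
from h import *
s=r.get_state(); print(s["tcp_pos"],s["eef_rot"],s["contact_force"])
c=cal("wrist"); im,d=r.capture("wrist"); cv2.imwrite("pics/w1.png",im); np.save("w1.npy",d); np.savez("w1c.npz",a=np.array([c[0],c[1],c[2]]),o=c[3],M=c[4])
print(c[3],c[4].round(3).tolist(),np.median(d))
P=cloud(c,d); z=P[...,2]; print(np.percentile(z,[5,25,50,75,95]))
```

```text
[0.55639097 0.11560952 0.2716269 ] [179.93579496  -0.30097736  22.4217978 ] [ 0.78281627  1.42966499 -0.35880424]
[0.61950233 0.14250074 0.42992097] [[0.381, -0.894, -0.236], [-0.925, -0.368, -0.097], [0.0, 0.255, -0.967]] 0.38772976
[-1.32040915e-03 -2.08875469e-04  5.48122633e-03  3.60405065e-01
  3.84195104e-01]
```

View pics/w1.png

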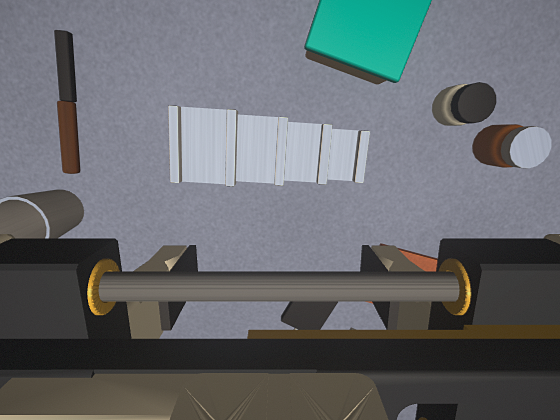

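The wrist view shows the whole gauge, from (170,105) to (368,185). The widest slot is on the left and the narrowest on the right. I'll fit it from depth.

```bash
python3 - <<'E'
from h import *
k=np.load("w1c.npz"); c=(*k["a"],k["o"],k["M"]); d=np.load("w1.npy"); P=cloud(c,d)[95:195,155:385].reshape(-1,3)
z=P[:,2]; T=P[(z>.016)&(z<.024)][:,:2]
print(len(T),np.median(z[(z>.016)&(z<.024)]),np.median(z[np.abs(z)<.004]),np.median(z[(z>.004)&(z<.01)]))
print(cv2.minAreaRect(T.astype(np.float32)))
# template fit of walls
from scipy.optimize import minimize
walls=np.array([-120,-72,-16,48,120])/1e3
def dist(p):
    a=p[2]; v=-(T[:,0]-p[0])*np.sin(a)+(T[:,1]-p[1])*np.cos(a)
    return v
def cost(p):
    e=np.abs(dist(p)[:,None]-walls).min(1); return np.minimum(e,.012).__pow__(2).sum()*1e4
b=min((minimize(cost,[.59,.145,a],method="Nelder-Mead",options=dict(xatol=1e-6,fatol=1e-9)) for a in np.radians([17,19,21])),key=lambda q:q.fun)
a=b.x[2]; u=(T[:,0]-b.x[0])*np.cos(a)+(T[:,1]-b.x[1])*np.sin(a); v=dist(b.x)
print(b.x,np.degrees(a),b.fun)
i=np.argmin(np.abs(v[:,None]-walls),1)
for j in range(5):
    q=i==j; print(j,np.percentile(v[q],[2,50,98]).round(4),np.percentile(u[q],[1,99]).round(4),np.mean(np.percentile(u[q],[1,99])).round(4))
E
python3 plan.py 0.479 -0.087 0.15 18.9
```

```text
3230 0.01963079614468577 -0.00024209103824515688 0.005794959349904094
((0.5896527767181396, 0.14440913498401642), (0.09530472755432129, 0.2517803907394409), 18.935039520263672)
[0.59616213 0.14660373 0.32924365] 18.86427169321395 405.64443425744395
0 [-0.1254 -0.1191 -0.1138] [-0.0395  0.0247] -0.0074
1 [-0.0775 -0.0715 -0.0659] [-0.0439  0.03  ] -0.0069
2 [-0.0216 -0.0159 -0.0101] [-0.0487  0.0349] -0.0069
3 [0.0421 0.0477 0.0536] [-0.0537  0.0396] -0.007
4 [0.1139 0.1193 0.1255] [-0.0543  0.0395] -0.0074
at [0.5555 0.1172 0.2714] 22.22 t 2.2 D [-0.0765 -0.2042 -0.1214]
{"travel":[-0.0211, 0.0229, 0.0173],"spin":0.5},{"travel":[-0.021, 0.0231, 0.0173],"spin":0.5},{"travel":[-0.0208, 0.0232, 0.0173],"spin":0.5},{"travel":[-0.0206, 0.0234, 0.0173],"spin":0.5},{"travel":[-0.0204, 0.0236, 0.0173],"spin":0.5},
{"travel":[-0.0202, 0.0237, 0.0173],"spin":0.5},{"travel":[-0.02, 0.0239, 0.0173],"spin":0.5},
```

Request:
send_rows --motion '[{"travel":[-0.021,0.023,0.017],"spin":0.5},{"travel":[-0.021,0.023,0.017],"spin":0.5},{"travel":[-0.021,0.023,0.017],"spin":0.5},{"travel":[-0.021,0.023,0.017],"spin":0.5},{"travel":[-0.02,0.024,0.017],"spin":0.5}]'

```text
time_s: 2.62
tcp_pos: [0.5032, -0.027, 0.1858]
eef_rot: [-180.0, -0.9, 19.7]
contact_force: [0.6, 0.9, -0.3]
gripper_width: 0.0876
```

Request:
send_rows --motion '[{"travel":[-0.02,0.024,0.017],"spin":0.5},{"travel":[-0.018,0.022,0.017],"spin":0.5},{"travel":[0,0,0],"spin":0}]'

```text
time_s: 2.87
tcp_pos: [0.4771, -0.0862, 0.147]
eef_rot: [-179.9, -0.6, 18.5]
contact_force: [-1.6, -0.1, -0.1]
gripper_width: 0.0874
```

```bash
python3 - <<'E'
from h import *
s=r.get_state(); print(s["tcp_pos"],s["eef_rot"],s["contact_force"])
c=cal("wrist"); im,d=r.capture("wrist"); cv2.imwrite("pics/w2.png",im)
for b in r.pinpoint("wrist","foot_b_mid")[:3]: print(b["conf"],w(c,b["at"]))
P=cloud(c,d).reshape(-1,3)
m=(np.hypot(P[:,0]-.479,P[:,1]+.087)<.03)
for lo,hi in((.074,.08),(.03,.07),(.017,.023)):
    q=P[m&(P[:,2]>lo)&(P[:,2]<hi)]
    if len(q): print(lo,len(q),q.mean(0).round(4),q.min(0).round(4),q.max(0).round(4),cv2.minEnclosingCircle(q[:,:2].astype(np.float32)))
E
python3 plan.py 0.479 -0.087 0.13 18.9
```

```text
[ 0.47713068 -0.08621991  0.14695492] [-179.85519695   -0.6398003    18.50971142] [-1.60055123 -0.13258314 -0.14387387]
0.75 [ 0.47949124 -0.09103289  0.04296413]
0.074 325 [ 0.4789 -0.089   0.0757] [ 0.4709 -0.0968  0.074 ] [ 0.4865 -0.0814  0.0777] ((0.4781317412853241, -0.08914974331855774), 0.0077994572930037975)
0.03 228 [ 0.4842 -0.0869  0.0489] [ 0.4746 -0.0976  0.0302] [ 0.4874 -0.0806  0.0697] ((0.4783184230327606, -0.08918870985507965), 0.00860377587378025)
0.017 1268 [ 0.483  -0.0875  0.0203] [ 0.4551 -0.1127  0.0171] [ 0.5025 -0.0653  0.023 ] ((0.47869962453842163, -0.0890766978263855), 0.024031104519963264)
at [ 0.4806 -0.0843  0.1497] 18.61 t 2.9667 D [-0.0016 -0.0027 -0.0197]
{"travel":[-0.0024, 0.0021, 0.0197],"spin":-0.3},
```

View pics/w2.png

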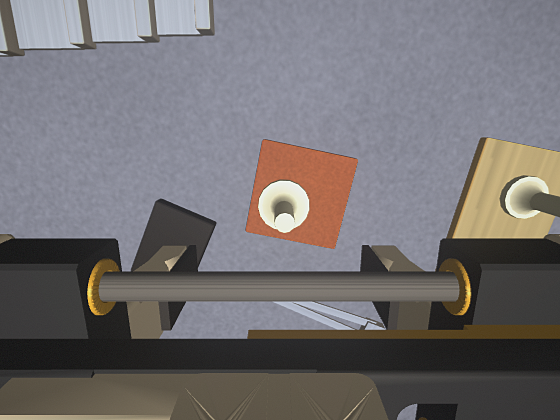

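The wrist view shows the foot on the tile at (284,205), with nothing in the way. Its disc is 48 mm across (the middle foot), so I expect slots 1, 2 and then 3. Now I'll go down.

```bash
python3 plan.py 0.4785 -0.089 0.09 18.9 3
```

```text
at [ 0.4806 -0.0843  0.1497] 18.61 t 2.9667 D [-0.0021 -0.0047 -0.0597]
{"travel":[-0.0012, 0.0013, 0.0199],"spin":-0.1},{"travel":[-0.0012, 0.0013, 0.0199],"spin":-0.1},{"travel":[-0.0012, 0.0013, 0.0199],"spin":-0.1},
```

Request:
send_rows --motion '[{"travel":[-0.001,0.001,0.02],"spin":-0.1},{"travel":[-0.001,0.001,0.02],"spin":-0.1},{"travel":[-0.001,0.001,0.015],"spin":0},{"travel":[0,0,0],"spin":0}]'

```text
time_s: 3.3
tcp_pos: [0.4856, -0.0833, 0.0976]
eef_rot: [179.9, -1.5, 19.0]
contact_force: [-0.1, -0.2, -0.2]
gripper_width: 0.0875
```

```bash
python3 plan.py 0.4785 -0.089 0.035 18.9 5
```

```text
at [ 0.4856 -0.0833  0.0976] 19.02 t 3.3 D [-0.0071 -0.0057 -0.0626]
{"travel":[-0.0017, 0.0006, 0.0125],"spin":0.0},{"travel":[-0.0017, 0.0006, 0.0125],"spin":0.0},{"travel":[-0.0017, 0.0006, 0.0125],"spin":0.0},{"travel":[-0.0017, 0.0006, 0.0125],"spin":0.0},{"travel":[-0.0017, 0.0006, 0.0125],"spin":0.0},
```

Request:
send_rows --motion '[{"travel":[-0.002,0.001,0.012],"spin":0},{"travel":[-0.002,0.001,0.012],"spin":0},{"travel":[-0.002,0.001,0.012],"spin":0},{"travel":[-0.002,0.001,0.012],"spin":0},{"travel":[0,0,0],"spin":0}]'

```text
time_s: 3.72
tcp_pos: [0.4883, -0.0832, 0.054]
eef_rot: [179.8, -2.1, 19.5]
contact_force: [-0.8, -0.0, 0.8]
gripper_width: 0.0875
```

```bash
python3 plan.py 0.4785 -0.089 0.035 18.9 2; python3 -c "
from h import *; s=r.get_state(); print(s['eef_rot'],s['contact_force'])"
```

```text
at [ 0.4883 -0.0832  0.054 ] 19.46 t 3.7167 D [-0.0098 -0.0058 -0.019 ]
{"travel":[-0.0056, 0.0011, 0.0095],"spin":0.3},{"travel":[-0.0056, 0.0011, 0.0095],"spin":0.3},
[179.77186478  -2.0656277   19.46374534] [-0.82464917 -0.04607067  0.75195327]
```

Request:
send_rows --motion '[{"travel":[-0.008,0.003,0.004],"spin":0.3},{"travel":[-0.004,0.001,0.004],"spin":0.2},{"travel":[0,0,0],"spin":0}]'

```text
time_s: 3.97
tcp_pos: [0.481, -0.0893, 0.048]
eef_rot: [179.7, -2.3, 19.1]
contact_force: [0.0, -0.4, 0.9]
gripper_width: 0.0875
```

```bash
python3 plan.py 0.4785 -0.089 0.035 18.9 2; python3 -c "
from h import *; s=r.get_state(); print(s['eef_rot'],s['contact_force'],s['joints'],s['qd'])"
```

```text
at [ 0.481  -0.0893  0.048 ] 19.1 t 3.9667 D [-0.0025  0.0003 -0.013 ]
{"travel":[-0.0011, -0.0005, 0.0065],"spin":0.1},{"travel":[-0.0011, -0.0005, 0.0065],"spin":0.1},
[179.72899788  -2.30033343  19.10427665] [ 0.0172598  -0.44433095  0.90292173] [ 1.25735295e+01  1.34795329e+01 -3.70886500e+01  1.27342504e-02
 -3.71155972e+01  9.65153070e+01] [ 0.3136614  -1.1392153   0.8956367   0.07810415 -1.34106366 -0.03323616]
```

Request:
send_rows --motion '[{"travel":[-0.003,0,0.006],"spin":0.1},{"travel":[-0.002,0,0.006],"spin":0},{"travel":[-0.001,0,0.003],"spin":0},{"travel":[0,0,0],"spin":0}]'

```text
time_s: 4.3
tcp_pos: [0.4766, -0.091, 0.0334]
eef_rot: [179.7, -2.5, 19.0]
contact_force: [-0.2, 0.4, -0.2]
gripper_width: 0.0874
```

```bash
python3 plan.py 0.4785 -0.089 0.035 18.9 2; python3 -c "
from h import *; s=r.get_state(); print(s['eef_rot'],s['contact_force'],s['joints'],s['qd'])"
```

```text
at [ 0.4766 -0.091   0.0334] 18.99 t 4.3 D [0.0019 0.002  0.0016]
{"travel":[0.0012, -0.0007, -0.0008],"spin":0.0},{"travel":[0.0012, -0.0007, -0.0008],"spin":0.0},
[179.69830264  -2.51226395  18.98713726] [-0.22541757  0.41005754 -0.16213223] [ 1.24829493e+01  1.44445879e+01 -3.85868644e+01  2.70025589e-02
 -3.44382937e+01  9.64756398e+01] [ 0.00202594 -0.12398826 -0.0823651   0.10648729  0.00504237 -0.06443095]
```

Request:
send_rows --motion '[{"travel":[0.002,-0.001,-0.001],"spin":0},{"travel":[0,0,0],"spin":0},{"travel":[0,0,0],"spin":0},{"travel":[0,0,0],"spin":0},{"travel":[0,0,0],"spin":0}]' --gripper -1 --squeeze 15

```text
time_s: 4.72
tcp_pos: [0.4787, -0.0894, 0.0346]
eef_rot: [179.7, -2.5, 19.0]
contact_force: [-0.0, -0.6, -0.3]
gripper_width: 0.0598
```

Request:
send_rows --motion '[{"travel":[0,0,0],"spin":0},{"travel":[0,0,0],"spin":0},{"travel":[0,0,0],"spin":0}]'

```text
time_s: 4.97
tcp_pos: [0.4789, -0.0893, 0.0348]
eef_rot: [179.7, -2.5, 19.0]
contact_force: [0.5, 0.3, 0.3]
gripper_width: 0.0399
```

Fingers close at about 80 mm/s, so they need about 0.3 s more.

Request:
send_rows --motion '[{"travel":[0,0,0],"spin":0},{"travel":[0,0,0],"spin":0},{"travel":[0,0,0],"spin":0},{"travel":[0,0,0],"spin":0},{"travel":[0,0,0],"spin":0}]'

```text
time_s: 5.38
tcp_pos: [0.4789, -0.0893, 0.0348]
eef_rot: [179.7, -2.5, 19.0]
contact_force: [-0.0, -0.4, 0.0]
gripper_width: 0.0157
```

Request:
send_rows --motion '[{"travel":[0,0,-0.008],"spin":0},{"travel":[0,0,-0.015],"spin":0},{"travel":[0,0,-0.02],"spin":0},{"travel":[0,0,-0.01],"spin":0},{"travel":[0,0,0],"spin":0}]'

```text
time_s: 5.8
tcp_pos: [0.4749, -0.0902, 0.0904]
eef_rot: [179.7, -2.3, 19.0]
contact_force: [-0.4, 0.2, -1.1]
gripper_width: 0.0152
```

```bash
python3 plan.py 0.6211 0.0542 0.095 18.9; python3 -c "
from h import *; s=r.get_state(); print(s['eef_rot'],s['contact_force'],s['gripper_width'])"
```

```text
at [ 0.4749 -0.0902  0.0904] 18.98 t 5.8 D [0.1462 0.1444 0.0046]
{"travel":[0.0309, -0.0148, -0.0008],"spin":0.0},{"travel":[0.0309, -0.0148, -0.0008],"spin":0.0},{"travel":[0.0309, -0.0148, -0.0008],"spin":0.0},{"travel":[0.0309, -0.0149, -0.0008],"spin":0.0},{"travel":[0.0309, -0.0149, -0.0008],"spin":0.0},
{"travel":[0.0308, -0.0149, -0.0008],"spin":0.0},
[179.71112842  -2.28594872  18.97993915] [-0.3692186   0.183512   -1.07731291] 0.01522314707811488
```

Request:
send_rows --motion '[{"travel":[0.03,-0.014,-0.001],"spin":0},{"travel":[0.03,-0.015,-0.001],"spin":0},{"travel":[0.03,-0.015,-0.001],"spin":0},{"travel":[0.03,-0.015,-0.001],"spin":0},{"travel":[0.03,-0.015,-0.001],"spin":0}]'

```text
time_s: 6.22
tcp_pos: [0.5907, 0.0285, 0.102]
eef_rot: [179.8, -2.2, 18.5]
contact_force: [-0.1, -1.1, -1.3]
gripper_width: 0.0156
```

Request:
send_rows --motion '[{"travel":[0.02,-0.01,0],"spin":0},{"travel":[0,0,0],"spin":0},{"travel":[0,0,0],"spin":0}]'

```text
time_s: 6.47
tcp_pos: [0.6113, 0.05, 0.1013]
eef_rot: [179.8, -2.3, 18.8]
contact_force: [-0.1, 0.3, -0.8]
gripper_width: 0.0158
```

```bash
cat > chk.py <<'E'
import sys; from plan import *
s=r.get_state(); print(s['eef_rot'],s['contact_force'],s['gripper_width'],s['tcp_pos'])
c=cal("top"); im,d=r.capture("top")
p=np.array(s['tcp_pos']); P=cloud(c,d).reshape(-1,3); col=im.reshape(-1,3)
cw=cal("wrist"); iw,dw=r.capture("wrist"); cv2.imwrite("pics/%s.png"%sys.argv[1],iw)
zb=p[2]-.0228; gx=np.array([np.cos(.33),np.sin(.33)]); gy=np.array([-gx[1],gx[0]])
for b in r.pinpoint("wrist","foot_b_mid")[:2]:
    q=w(cw,b["at"]); print("net",b["conf"],q)
P=cloud(cw,dw).reshape(-1,3); m=(np.hypot(*(P[:,:2]-p[:2]).T)<.032)&(P[:,2]>zb+.004)&(P[:,2]<zb+.012)
q=P[m]; print("disc",m.sum(),cv2.minEnclosingCircle(q[:,:2].astype(np.float32)) if len(q) else None, np.percentile(q[:,2],[5,50,95]) if len(q) else "")
g=np.array([.590,.145]); print("tcp in gauge",(p[:2]-g)@gx,(p[:2]-g)@gy)
E
python3 chk.py s1; python3 plan.py 0.6211 0.0542 0.075 18.9
```

```text
[179.78642863  -2.28569237  18.77535546] [-0.06924464  0.25532794 -0.80100851] 0.01580190212276349 [0.61128523 0.04996869 0.10129071]
net 0.71 [0.6137346  0.0518304  0.11175529]
disc 1830 ((0.6166691184043884, 0.05242981016635895), 0.022470548748970032) [0.08507867 0.08662545 0.08925453]
tcp in gauge -0.010657507562809827 -0.09680096829401598
at [0.6103 0.0487 0.1017] 18.7 t 6.6167 D [ 0.0108  0.0055 -0.0267]
{"travel":[0.012, -0.0018, 0.0267],"spin":-0.2},
```

View pics/s1.png

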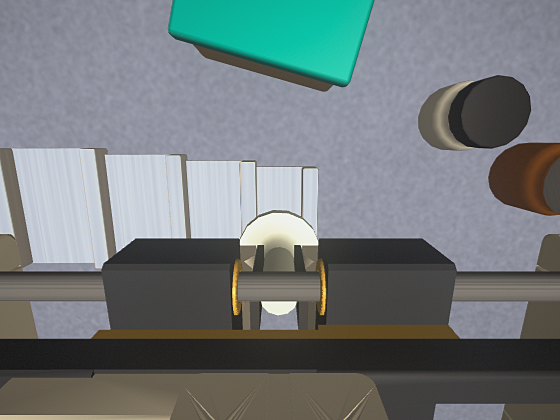

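The foot hangs upright between the fingers at (280,260), over the narrow end of the gauge. Now I'll lower it onto slot 1.

Request:
send_rows --motion '[{"travel":[0.003,-0.001,0.012],"spin":0},{"travel":[0.002,-0.001,0.012],"spin":0},{"travel":[0.001,0,0.012],"spin":0},{"travel":[0,0,0.006],"spin":0},{"travel":[0,0,0],"spin":0}]'

```text
time_s: 7.03
tcp_pos: [0.6148, 0.05, 0.0563]
eef_rot: [179.8, -2.3, 18.5]
contact_force: [-0.9, -0.6, -0.7]
gripper_width: 0.0159
```

```bash
python3 plan.py 0.6211 0.0542 0.0428 18.9 3;python3 -c "
from h import *; s=r.get_state(); print(s['eef_rot'],s['contact_force'],s['gripper_width'])"
```

```text
at [0.6148 0.05   0.0563] 18.49 t 7.0333 D [ 0.0063  0.0042 -0.0135]
{"travel":[0.0024, -0.0007, 0.0045],"spin":-0.1},{"travel":[0.0024, -0.0007, 0.0045],"spin":-0.1},{"travel":[0.0024, -0.0007, 0.0045],"spin":-0.1},
[179.81701563  -2.27363534  18.4866001 ] [-0.91208652 -0.59922086 -0.67556578] 0.01587725409720067
```

Request:
send_rows --motion '[{"travel":[0.002,-0.001,0.005],"spin":-0.1},{"travel":[0.001,-0.001,0.004],"spin":-0.1},{"travel":[0,0,0.003],"spin":0},{"travel":[0,0,0.002],"spin":0},{"travel":[0,0,0],"spin":0}]'

```text
time_s: 7.45
tcp_pos: [0.6184, 0.0525, 0.0429]
eef_rot: [179.7, -2.3, 18.7]
contact_force: [0.8, 0.2, -0.8]
gripper_width: 0.0154
```

Request:
send_rows --motion '[{"travel":[0,0,0.002],"spin":0},{"travel":[0,0,0.002],"spin":0},{"travel":[0,0,0],"spin":0}]'

```text
time_s: 7.7
tcp_pos: [0.62, 0.0529, 0.0429]
eef_rot: [179.7, -2.6, 18.8]
contact_force: [0.2, -0.3, -0.7]
gripper_width: 0.0159
```

Request:
send_rows --motion '[{"travel":[0,0,0.005],"spin":0},{"travel":[0,0,0.006],"spin":0}]'

```text
time_s: 7.87
tcp_pos: [0.6239, 0.054, 0.0371]
eef_rot: [179.6, -3.0, 18.9]
contact_force: [-7.7, 1.7, 24.4]
gripper_width: 0.0156
```

```bash
python3 chk.py s1b
```

```text
[179.62144359  -3.03646451  18.94761312] [-7.70964327  1.71415471 24.37441648] 0.015643820575700677 [0.62394135 0.05397702 0.03707508]
net 0.78 [0.62086051 0.05289522 0.04963566]
disc 1076 ((0.6340905427932739, 0.05794630944728851), 0.02995600551366806) [0.01873447 0.01990478 0.02584086]
tcp in gauge 0.002614591972358498 -0.09711004842701744
```

Slot 1 gave firm contact (24 N), the foot stayed on the wall tops, and it is about 1 mm from the middle line. I'll lift and check how it sits in the grip.

Request:
send_rows --motion '[{"travel":[0,0,-0.008],"spin":0},{"travel":[0,0,-0.012],"spin":0},{"travel":[0,0,-0.012],"spin":0},{"travel":[0,0,-0.008],"spin":0},{"travel":[0,0,0],"spin":0}]'

```text
time_s: 8.43
tcp_pos: [0.6222, 0.0539, 0.0797]
eef_rot: [179.6, -3.1, 19.0]
contact_force: [0.7, -0.1, -0.4]
gripper_width: 0.0154
```

```bash
python3 chk.py s1c; python3 plan.py 0.6043 0.1034 0.08 18.9; python3 -c "
from h import *
c=cal('side'); im,d=r.capture('side'); u,v=map(int,pix(c,[.62,.054,.08])); print(u,v)
cv2.imwrite('pics/side2.png',cv2.resize(im[v-60:v+60,u-80:u+80],None,fx=4,fy=4,interpolation=cv2.INTER_CUBIC))"
```

```text
[179.63468753  -3.09999177  18.95294591] [ 0.72620255 -0.0688172  -0.35103942] 0.015397937426399999 [0.62220874 0.05391505 0.07972156]
net 0.68 [0.61909674 0.0538892  0.09262867]
disc 239 ((0.627022922039032, 0.056889522820711136), 0.021126579493284225) [0.06316976 0.06781023 0.06885977]
tcp in gauge 0.0009553874531963702 -0.09660723402456595
at [0.6211 0.0536 0.0775] 18.93 t 8.5833 D [-0.0168  0.0498  0.0025]
{"travel":[0.0001, -0.0263, -0.0013],"spin":0.0},{"travel":[0.0001, -0.0263, -0.0013],"spin":0.0},
291 179
```

View pics/side2.png

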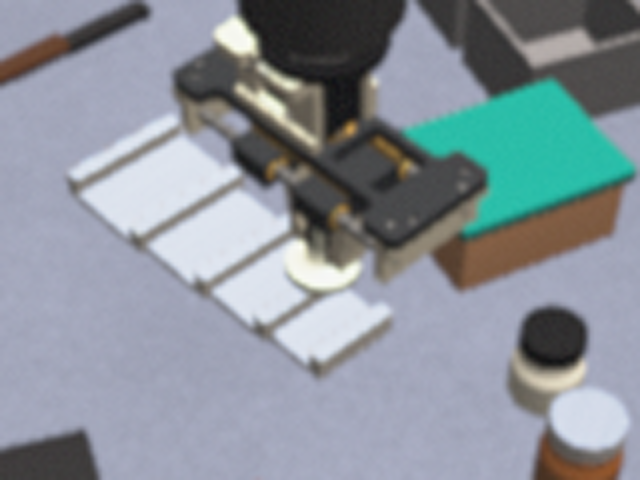

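The side crop shows the foot held upright at (322,265) over the gauge, with its disc level. Next is slot 2.

Request:
send_rows --motion '[{"travel":[0,-0.018,-0.001],"spin":0},{"travel":[0,-0.02,-0.001],"spin":0},{"travel":[0,-0.01,0],"spin":0},{"travel":[0,0,0],"spin":0},{"travel":[0,0,0],"spin":0}]'

```text
time_s: 9.05
tcp_pos: [0.6028, 0.099, 0.0748]
eef_rot: [179.6, -2.5, 18.8]
contact_force: [0.2, 0.2, -1.4]
gripper_width: 0.0157
```

```bash
python3 chk.py s2;python3 plan.py 0.6043 0.1034 0.05 18.9 3
```

```text
[179.61959364  -2.53341214  18.83121787] [ 0.23365411  0.23643831 -1.40767819] 0.015663208541160288 [0.60282606 0.09895916 0.07481787]
net 0.83 [0.60009034 0.09757535 0.08895665]
disc 156 ((0.6089725494384766, 0.10252746194601059), 0.02072339877486229) [0.058375   0.06165686 0.06391412]
tcp in gauge -0.0027852184018130922 -0.047712780551715184
at [0.6032 0.0983 0.075 ] 18.76 t 9.2 D [ 0.0011  0.0051 -0.025 ]
{"travel":[0.0009, -0.0015, 0.0083],"spin":-0.0},{"travel":[0.0009, -0.0015, 0.0083],"spin":-0.0},{"travel":[0.0009, -0.0015, 0.0083],"spin":-0.0},
```

Request:
send_rows --motion '[{"travel":[0,-0.002,0.009],"spin":0},{"travel":[0,-0.002,0.009],"spin":0},{"travel":[0,-0.001,0.009],"spin":0},{"travel":[0,0,0.003],"spin":0},{"travel":[0,0,0],"spin":0}]'

```text
time_s: 9.62
tcp_pos: [0.603, 0.1017, 0.0411]
eef_rot: [179.6, -2.5, 18.6]
contact_force: [-0.5, -1.3, -0.8]
gripper_width: 0.0157
```

```bash
python3 plan.py 0.6043 0.1034 0.038 18.9 3
```

```text
at [0.603  0.1017 0.0411] 18.61 t 9.6167 D [ 0.0013  0.0017 -0.0031]
{"travel":[0.0006, -0.0004, 0.001],"spin":-0.1},{"travel":[0.0006, -0.0004, 0.001],"spin":-0.1},{"travel":[0.0006, -0.0004, 0.001],"spin":-0.1},
```

Request:
send_rows --motion '[{"travel":[0,-0.001,0.003],"spin":0},{"travel":[0,0,0.003],"spin":0},{"travel":[0,0,0.003],"spin":0}]'

```text
time_s: 9.87
tcp_pos: [0.6054, 0.103, 0.0347]
eef_rot: [179.5, -2.7, 18.7]
contact_force: [-5.3, -0.1, 22.5]
gripper_width: 0.0159
```

```bash
python3 chk.py s2b; python3 -c "
from h import *; s=r.get_state(); print(s['contact_force'],s['tcp_pos'],s['eef_rot'])"
```

```text
[179.54191183  -2.72989521  18.70785885] [-5.31815547 -0.14255655 22.45535994] 0.015904425614362235 [0.60544609 0.10304567 0.03465156]
net 0.95 [0.60134163 0.10255864 0.05330528]
disc 631 ((0.614450216293335, 0.10599230974912643), 0.03058846853673458) [0.0177298  0.01970098 0.0220864 ]
tcp in gauge 0.001017650128813595 -0.04469577667534791
[-2.36461078 -0.09892807 12.86698638] [0.60559962 0.10322133 0.03477264] [179.55871075  -2.77076951  18.70226856]
```

View pics/s2b.png

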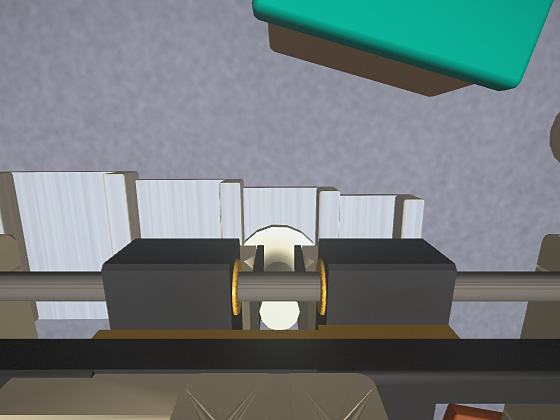

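The disc at (280,245) sits centred on the walls of slot 2 at (232,215) and (328,215), with 13–22 N of contact, and has not gone in. Next is slot 3.

Request:
send_rows --motion '[{"travel":[0,0,-0.008],"spin":0},{"travel":[0,0,-0.012],"spin":0},{"travel":[0,0,-0.012],"spin":0},{"travel":[0,-0.01,-0.005],"spin":0},{"travel":[0,-0.018,0],"spin":0}]'

```text
time_s: 10.43
tcp_pos: [0.5956, 0.1286, 0.0749]
eef_rot: [179.6, -2.9, 18.5]
contact_force: [-0.4, 0.8, -1.0]
gripper_width: 0.0156
```

Request:
send_rows --motion '[{"travel":[0,-0.016,0],"spin":0},{"travel":[0,-0.006,0],"spin":0},{"travel":[0,0,0],"spin":0},{"travel":[0,0,0],"spin":0}]'

```text
time_s: 10.77
tcp_pos: [0.5878, 0.1539, 0.0763]
eef_rot: [179.6, -3.0, 18.7]
contact_force: [0.5, -0.8, -0.2]
gripper_width: 0.016
```

```bash
python3 chk.py s3;python3 plan.py 0.5848 0.1601 0.045 18.9 3
```

```text
[179.61543103  -3.03438777  18.66249126] [ 0.52270551 -0.84446608 -0.15828455] 0.01596659336560059 [0.58779454 0.15392875 0.07626482]
disc 86 ((0.5950634479522705, 0.15672153234481812), 0.01891619712114334) [0.06066214 0.06288164 0.06535101]
tcp in gauge 0.0008068447421030787 0.009161641895246474
at [0.588  0.1531 0.076 ] 18.59 t 10.9167 D [-0.0032  0.007  -0.031 ]
{"travel":[-0.0003, -0.0025, 0.0103],"spin":-0.1},{"travel":[-0.0003, -0.0025, 0.0103],"spin":-0.1},{"travel":[-0.0002, -0.0025, 0.0103],"spin":-0.1},
```

Request:
send_rows --motion '[{"travel":[-0.001,-0.003,0.009],"spin":-0.1},{"travel":[0,-0.002,0.009],"spin":-0.1},{"travel":[0,-0.001,0.008],"spin":0},{"travel":[0,0,0],"spin":0},{"travel":[0,0,0],"spin":0}]'

```text
time_s: 11.33
tcp_pos: [0.5861, 0.1571, 0.0459]
eef_rot: [179.6, -2.9, 18.7]
contact_force: [-0.3, -0.6, 0.1]
gripper_width: 0.0156
```

```bash
python3 chk.py s3b
python3 - <<'E'
from h import *
c=cal("wrist"); im,d=r.capture("wrist"); P=cloud(c,d); s=r.get_state(); p=np.array(s["tcp_pos"]); print(p,s["eef_rot"])
Q=P.reshape(-1,3); a=np.radians(18.9); g=np.array([.590,.145])
u=(Q[:,:2]-g)@[np.cos(a),np.sin(a)]; v=(Q[:,:2]-g)@[-np.sin(a),np.cos(a)]; z=Q[:,2]
m=(u>.02)&(u<.05)&(z>.016)&(z<.023)
for wc in(-.12,-.072,-.016,.048,.12):
    q=v[m&(abs(v-wc)<.011)]
    if len(q)>10: print(wc,len(q),np.percentile(q,[2,50,98]).round(4))
zb=p[2]-.0147; print("disc zs",zb)
for lo,hi in((zb+.001,zb+.010),(zb+.0,zb+.013)):
    m=(abs(u)<.04)&(abs(v-.016)<.032)&(z>max(lo,.024))&(z<hi); print(m.sum(),np.percentile(v[m],[1,50,99]).round(4),np.percentile(u[m],[1,50,99]).round(4),cv2.minEnclosingCircle(np.c_[u,v][m].astype(np.float32)))
E
```

```text
[179.57110171  -2.89362793  18.66185123] [-0.34198349 -0.59567132  0.13122545] 0.015572961309392928 [0.58613194 0.15709462 0.04587128]
net 0.79 [0.58059732 0.15714248 0.06113127]
disc 93 ((0.5929247140884399, 0.15986117720603943), 0.01896265521645546) [0.02980468 0.03245886 0.03491282]
tcp in gauge 0.0002598340575671553 0.012695442199154031
[0.58662604 0.15741893 0.04698788] [179.59607929  -2.98908408  18.6601145 ]
-0.12 451 [-0.126  -0.1193 -0.1142]
-0.072 596 [-0.0779 -0.0716 -0.0664]
-0.016 742 [-0.0223 -0.0162 -0.0107]
0.048 922 [0.0414 0.047  0.0529]
0.12 1006 [0.113  0.1181 0.1248]
disc zs 0.03228787518605309
1191 [-0.0041  0.0138  0.0312] [0.0041 0.0107 0.0173] ((0.007831516675651073, 0.013565252535045147), 0.019369706511497498)
1368 [-0.0041  0.0137  0.0311] [0.0015 0.01   0.0173] ((0.007831516675651073, 0.013565252535045147), 0.019369706511497498)
```

View pics/s3b.png

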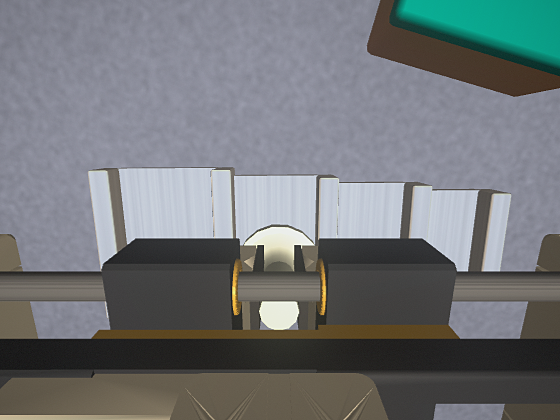

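The wrist view shows the disc at (280,245) just above slot 3, whose walls are at (223,205) and (328,205). By depth it needs about 1.8 mm more in +y, so I'll correct that.

Request:
send_rows --motion '[{"travel":[-0.003,-0.003,0.002],"spin":-0.1},{"travel":[-0.001,0,0.002],"spin":-0.1},{"travel":[0,0,0],"spin":0}]'

```text
time_s: 11.78
tcp_pos: [0.5823, 0.1595, 0.0434]
eef_rot: [179.6, -3.1, 18.9]
contact_force: [-0.1, 0.7, 0.3]
gripper_width: 0.0159
```

```bash
cat > v.py <<'E'
from h import *
c=cal("wrist"); s=r.get_state(); im,d=r.capture("wrist"); Q=cloud(c,d).reshape(-1,3); p=np.array(s["tcp_pos"])
a=np.radians(18.9); g=np.array([.590,.145]); n=np.array([-np.sin(a),np.cos(a)]); e=np.array([n[1],-n[0]])
u=(Q[:,:2]-g)@e; v=(Q[:,:2]-g)@n; z=Q[:,2]
m=(u>.02)&(u<.05)&(z>.016)&(z<.023)
f=lambda wc,k:np.percentile(v[m&(abs(v-wc)<.011)],k)
print("slot3 mid",(f(-.016,98)+f(.048,2))/2,"tcp u,v,z",((p[:2]-g)@e).round(4),((p[:2]-g)@n).round(4),p[2].round(4),s["eef_rot"].round(2),s["contact_force"].round(1),s["gripper_width"])
zb=p[2]-.0147; m=(abs(u)<.04)&(abs(v-.016)<.032)&(z>max(zb,.024))&(z<zb+.012)
if m.sum()>20: print("disc mid",np.percentile(v[m],[1,99]).mean(),m.sum())
E
python3 v.py
```

```text
slot3 mid 0.015387020913780558 tcp u,v,z -0.0026 0.0162 0.0434 [179.61  -3.1   18.87] [-0.1  0.7  0.3] 0.015858119698452598
disc mid 0.016970476542214452 1313
```

Request:
send_rows --motion '[{"travel":[0.001,0.001,0.002],"spin":0},{"travel":[0,0,0.002],"spin":0},{"travel":[0,0,0],"spin":0}]'

```text
time_s: 12.08
tcp_pos: [0.5842, 0.1592, 0.0398]
eef_rot: [179.6, -3.2, 18.9]
contact_force: [0.8, -0.1, -2.1]
gripper_width: 0.0159
```

```bash
python3 v.py
```

```text
slot3 mid 0.015374863236001794 tcp u,v,z -0.0009 0.0153 0.0398 [179.62  -3.17  18.89] [ 0.8 -0.1 -2.1] 0.01594860111400495
disc mid 0.016102673395453966 1313
```

Within 0.7 mm. Now I'll lower it in, watching the force.

Request:
send_rows --motion '[{"travel":[0,0.0004,0.004],"spin":0},{"travel":[0,0,0.004],"spin":0},{"travel":[0,0,0.002],"spin":0}]'

```text
time_s: 12.38
tcp_pos: [0.5855, 0.1591, 0.0297]
eef_rot: [179.6, -3.2, 18.9]
contact_force: [0.4, -0.2, -0.4]
gripper_width: 0.0157
```

```bash
python3 v.py
```

```text
slot3 mid 0.015355556994685613 tcp u,v,z 0.0003 0.0148 0.0297 [179.63  -3.24  18.89] [ 0.4 -0.2 -0.4] 0.015672611922184734
disc mid 0.015569864242129578 172
```

No contact at 5 mm below the wall-top height, so it's entering slot 3. I'll continue to just above the floor.

Request:
send_rows --motion '[{"travel":[0,0,0.003],"spin":0},{"travel":[0,0,0.002],"spin":0},{"travel":[0,0,0.001],"spin":0},{"travel":[0,0,0],"spin":0}]'

```text
time_s: 12.77
tcp_pos: [0.5856, 0.1589, 0.0225]
eef_rot: [179.6, -3.2, 18.9]
contact_force: [-1.7, 0.1, 2.6]
gripper_width: 0.0159
```

```bash
python3 v.py
```

```text
slot3 mid 0.015347585059255778 tcp u,v,z 0.0004 0.0146 0.0225 [179.61  -3.16  18.9 ] [-1.7  0.1  2.6] 0.015893191335452167
```

Request:
send_rows --motion '[{"travel":[0,0,0],"spin":0},{"travel":[0,0,0],"spin":0},{"travel":[0,0,0],"spin":0}]' --gripper -0.35

```text
time_s: 13.07
tcp_pos: [0.5859, 0.1592, 0.0228]
eef_rot: [179.6, -3.2, 18.9]
contact_force: [-1.1, -0.1, 0.3]
gripper_width: 0.0271
```

```bash
python3 v.py
```

```text
slot3 mid 0.015352623811135392 tcp u,v,z 0.0007 0.0147 0.0228 [179.62  -3.22  18.9 ] [-1.1 -0.1  0.3] 0.027095280606755544
```

Request:
send_rows --motion '[{"travel":[0.001,0,-0.012],"spin":0},{"travel":[0.001,0,-0.02],"spin":0},{"travel":[0.001,0,-0.03],"spin":0},{"travel":[0.001,0,-0.03],"spin":0},{"travel":[0,0,-0.035],"spin":0}]'

```text
time_s: 13.53
tcp_pos: [0.5779, 0.1562, 0.145]
eef_rot: [179.5, -2.2, 18.8]
contact_force: [1.0, 0.2, -1.3]
gripper_width: 0.0286
```

Request:
send_rows --motion '[{"travel":[-0.02,0,-0.03],"spin":0},{"travel":[-0.03,0,-0.02],"spin":0},{"travel":[-0.03,0,0],"spin":0},{"travel":[0,0,0],"spin":0},{"travel":[0,0,0],"spin":0}]'

```text
time_s: 13.95
tcp_pos: [0.5015, 0.1311, 0.2032]
eef_rot: [179.6, -3.1, 18.8]
contact_force: [0.7, -0.2, 0.3]
gripper_width: 0.0288
```

Run:
```python
from h import *
c=cal("wrist"); s=r.get_state(); im,d=r.capture("wrist"); cv2.imwrite("pics/end.png",im); Q=cloud(c,d).reshape(-1,3); p=np.array(s["tcp_pos"]); print(p,s["contact_force"],s["gripper_width"])
for b in r.pinpoint("wrist","foot_b_mid")[:2]: print(b["conf"],w(c,b["at"]))
a=np.radians(18.9); g=np.array([.590,.145]); n=np.array([-np.sin(a),np.cos(a)]); e=np.array([n[1],-n[0]])
u=(Q[:,:2]-g)@e; v=(Q[:,:2]-g)@n; z=Q[:,2]
m=(u>.02)&(u<.045)&(z>.016)&(z<.023); f=lambda wc,k:np.percentile(v[m&(abs(v-wc)<.011)],k)
print("slot3 mid",(f(-.016,98)+f(.048,2))/2)
near=np.hypot(u,v-.0155)<.03
for lo,hi in((.03,.06),(.064,.08),(.011,.017)):
    k=near&(z>lo)&(z<hi); 
    if k.sum()>5: print(lo,k.sum(),cv2.minEnclosingCircle(np.c_[u,v][k].astype(np.float32)),np.median(z[k]))
```

```text
[0.50153051 0.13109094 0.20316058] [ 0.74591099 -0.24627291  0.34496221] 0.028774298301408246
0.71 [0.58288747 0.15496727 0.03610078]
slot3 mid 0.015246484729512143
0.03 16 ((-0.01153563056141138, 0.015073470771312714), 0.006493902299553156) 0.041938332515897264
0.064 250 ((-0.007086725905537605, 0.015216848812997341), 0.007953742519021034) 0.06969641843462529
0.011 1164 ((-0.00018146401271224022, 0.015377538278698921), 0.029909661039710045) 0.01429429055571313
```

View pics/end.png

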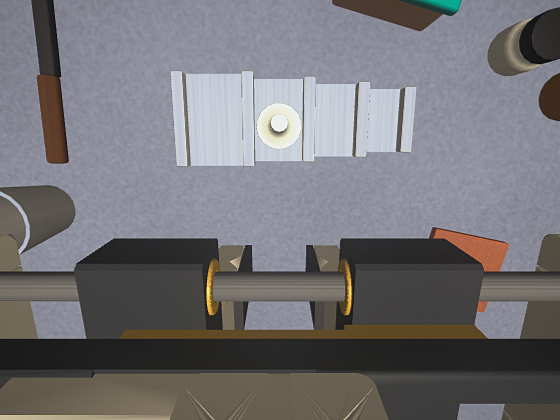

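The foot stands in slot 3 at (279,125). Its top is at 69.7 mm (70 expected on the floor) and its disc top at 14.3 mm (14 expected), and it is centred crosswise. The gripper is well clear. I'll hand the job in.

```bash
python3 -c "
from plant import r
print(r.close_job())"
```

```text
the job is handed in; nothing more can be done
None
```

The tile's foot now stands in the 52 mm slot (slot 3), the first one it enters, and the job was handed in at about 14 s of the 51 s allowed. No verdict was reported.

I measured its disc at 48 mm across, so it is the middle foot:

| Slot | Width | Result | Contact |
|---|---|---|---|
| 1 | 36 mm | Rested on the wall tops, did not go in | 24 N |
| 2 | 44 mm | Rested on the wall tops, did not go in | 13–22 N |
| 3 | 52 mm | Went in to the floor, released there | about 3 N |

**Last checks:**
- **Height:** the stem top is at 69.7 mm (70 expected) and the disc top at 14.3 mm (14 expected), so the disc is flat on the floor.
- **Position:** it is less than 1 mm from the slot's middle line and about 7 mm from its middle lengthwise.
- **Gripper:** it is over 150 mm away and touching nothing.

**What did not go cleanly:** the grip slipped about 4 mm down the stem in each of the first two set-downs, which I allowed for. The tool also drifted to a tilt of about 3°, but the foot stayed upright. I did not re-photograph the two feet on the board afterwards; the arm never went near them after the grasp.

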